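Turn the sample binder's leaf

TASK

On the packing bench a sample binder lies open, its top leaf left partly raised on the robot's right. Without gripping the leaf, push it with the fingers from under its free edge, up and over the spine, and press it down on the left until it lies flat on the leaves there; then take the hand away. Leave the spool, the can and the carton standing where they are.

Things in the scene. Friction and masses are not known exactly. Their poses are not given: they have to be found in the camera images.
- binder: Binder, fixed: dark steel base 215 (x) x 280 (y) x 8 mm; on each side of the spine a pile of boards, top at 30 mm, from 12 to 133 mm out. Origin: underside centre, on the bench. x along the spine, away from the robot; y to the left, where the leaf must go. Hinge axis: 33 mm above the origin, along x; its posts, 42 mm high, stand at x = -98 and +98 mm.
- leaf (a joint): Leaf angle, rad: 0 flat on the right pile (-y), 1.57 upright, 3.14 flat on the left pile (+y); stops at both ends. The hinge is stiff (0.35 N m friction): the leaf stays where it is left, does not fall, and must be pushed all the way; raising it takes about 3 to 5 N at the free edge. Fingers on both faces at once count as gripping.
- edge (a point): Middle of the leaf's free edge, on its underside (the face that looks down at joint 0). The leaf is a rigid plywood board, 170 mm along the spine, 6 mm thick centred on the hinge axis, 0.24 kg, reaching 165 mm from the axis; the last 32 mm stick out beyond the pile. Aluminium trim on the underside.
- spool: Black plastic spool standing on the bench beyond the far end of the binder, 64 mm diameter, 55 mm high; origin at the centre of its underside. Leave alone.
- can: Round white-lidded can standing beyond the far end of the binder, 60 mm diameter, 85 mm high; origin at the centre of its underside. Leave alone.
- carton: Small cardboard carton standing beyond the far end of the binder, 50 x 70 x 60 mm high; origin at the centre of its underside. Leave alone.

How it is judged:
By the outcome, as a careful person would: the job done as asked, in the order asked, and still so for the second after the job is handed in, with the robot touching nothing.
It also fails if it takes over 42 s, if anything falls off the work surface, if the arm or the gripper's body presses on something with over 40 N, if the wrist force passes 120 N, or if a joint passes its speed limit or range.

ROBOT

A 6-joint arm with a two-finger parallel gripper is mounted at the origin on the work surface. World frame = base frame: x ahead of the robot, y to its left, z up, the work surface at z = 0. Lengths are in mm, angles in rad, forces in N, time in s.
With the tool pointing down it reaches from about 375 to 975 mm from the base axis. Payload 3.8 kg.
Tool frame: the origin (TCP) lies midway between the tips of the shut fingers; the grasp point (between the pads) lies 19 mm behind it; z points along the fingers, y is the line along which they close (so a half turn about z gives the same grasp; the last joint's range is limited). The gripper opens to 85 mm and grips with 20 to 120 N. Pads are 22 mm wide; open, the fingers measure 114 mm over their backs; the gripper's body (76 mm by 85 mm) begins 54 mm behind the grasp point. The pads swing forward as they close: fully open they stand 13 mm farther back than shut.
Start: joints at [-1.315, 0.264, 1.604, -0, 1.274, -0.037], TCP at [194.823, -646.268, 207.88] pointing down, gripper open.
Joint ranges: [-2.63, 2.63], [-0.94, 2.18], [0.31, 2.57], [-1.31, 4.45], [0, 2.66], [-2.55, 2.55]. Speed limits (rad/s): [2.57, 2.57, 3.14, 3.14, 3.14, 3.14].

INTERFACE

Orientations are given as a 3x3 rotation matrix whose columns are the frame's x, y, z axes.
In Python, from station import ctrl, ik, readout, vision, workorder gives the robot as it stands. Calls block until the motion is done:
- ctrl.move_pose(position, orientation): joint-space move of the TCP to a pose.
- ctrl.servo_line(position, ori=None, max_speed=150, until_force=None): straight line of the TCP; ori=None keeps the orientation; max_speed is the mean speed in mm/s. With until_force (N) it stops when the force on the tool has changed by that much, and returns True; else False.
- ctrl.move_joints(angles): joint-space move.
- ctrl.command_gripper(opening, squeeze=None): finger opening in mm; squeeze is the grip in N (None keeps the last); returns when the fingers have stopped.
- ctrl.hold(seconds).
- ik(position, orientation): joint angles nearest the present ones, or None.
- readout.get_state(): the state.
- vision.camera(name): name is "scene" or "top" or "wrist"; returns the picture (400x640x3 uint8, red, green, blue); there is no depth.
- vision.calibration(name): a dict with "fx", "fy", "cx", "cy" (pixels), "rvec" (rotation vector, rad) and "tvec" (3), from world to camera coordinates, as OpenCV has them. Camera axes: x right, y down, z forward; pixel columns grow to the right and rows downward; lengths in mm; the calibration is good to about 2 mm. A picture is of the moment at which its call begins: read the wrist's pose just before it. calibration takes no time and is no camera call; for the wrist camera it gives the pose at the moment of the call.
A pose or a line that the arm cannot do raises ctrl.IKError and nothing moves.
- workorder.close_job(): hands the job in; it is judged then, once.
Trained networks look in the newest picture that a camera, given by its name, has taken for a name from the list of things; names that differ only in an ending like _2 or _b are one class to them, and where a whole thing is asked for, a point or a joint stands for the part that bears it (a point fixed in the world has none). Each returns a list of dicts, best first, with "confidence" (0 to 1); they miss things now and then, are a little off and sometimes report something else, mostly with a low value. They report only what shows in the picture. A call takes as long as a camera call.
- vision.look_for(label, camera): "point" ([x, y, z] in mm, in world coordinates, good to about 4 mm: the middle of the surface that is visible of it).
- vision.silhouettes(label, camera): "region" (400x640 bool, what is visible of it).
- vision.spot_point(label, camera): "point" ([x, y, z] in mm, in world coordinates, good to about 4 mm: a listed point, or the origin of a listed thing).
The state is a dict: "t": time; "qpos": joint angles; "joint_vel": joint speeds; "joint_torque": joint torques, N m; "tool_pos": TCP position; "tcp_rot": TCP orientation; "force": force on the tool from outside, world axes, zero at the start; "wrist_torque": the same for the moment, N m; "grip_width": finger opening in mm; "grasp_force": force on a finger pad.
Only numpy, scipy, OpenCV 4.12 (cv2) and the standard library are available. Lean on these libraries where they do the work, as an engineer would, in place of code of your own. Each camera call takes 0.05 s, during which the arm holds its last target. There are 200 camera calls.

## Working session

There is one attempt and no reset: what is moved stays moved. The work goes in short steps, each a Python script; the robot and the scene stay as the last script left them, time stands still between calls to the robot, and variables do not carry over. Pictures are saved under pics/ and viewed, at most 10 in all, crops included, and the job is handed in when it is done.

```bash
mkdir -p pics; ls
python3 - <<'E'
from station import ctrl, ik, readout, vision
import cv2,numpy as np
for c in ["scene","top"]:
    im=vision.camera(c); cv2.imwrite(f"pics/{c}0.png",im[:,:,::-1])
    for l in ["binder","edge","spool","can","carton"]:
        print(c,l,[(np.round(d["point"]),round(d["confidence"],2)) for d in vision.spot_point(l,c)][:2])
    print(c,[(np.round(d["point"]),d["confidence"]) for d in vision.look_for("leaf",c)][:2])
s=readout.get_state();print(s["t"],s["tcp_rot"],s["force"])
E
```

```text
pics
scene binder [(array([552., -66.,   1.]), 0.71)]
scene edge [(array([ 503., -170.,  151.]), 0.9)]
scene spool [(array([ 702., -148.,    4.]), 0.72)]
scene can [(array([ 665., -241.,   -2.]), 0.78), (array([554., -62.,  -4.]), 0.4)]
scene carton [(array([757., -30.,   2.]), 0.93)]
scene [(array([ 536., -112.,   93.]), 0.66)]
top binder [(array([554., -68.,  -4.]), 0.88)]
top edge [(array([ 504., -172.,  152.]), 0.62)]
top spool [(array([ 706., -144.,    5.]), 0.91)]
top can [(array([ 659., -244.,   -2.]), 0.67)]
top carton [(array([754., -25.,  -2.]), 0.63)]
top [(array([ 522., -120.,   99.]), 0.81)]
0.7 [[ 9.57442950e-01  2.88622586e-01 -6.57331544e-07]
 [ 2.88622585e-01 -9.57442948e-01 -7.11854335e-05]
 [-2.11750814e-05  6.79662708e-05 -9.99999997e-01]] [-0.89232475 -0.25742313  0.60546019]
```

View pics/scene0.png

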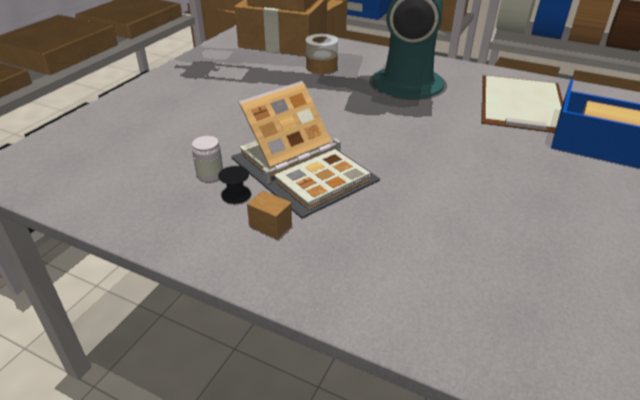

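View pics/top0.png

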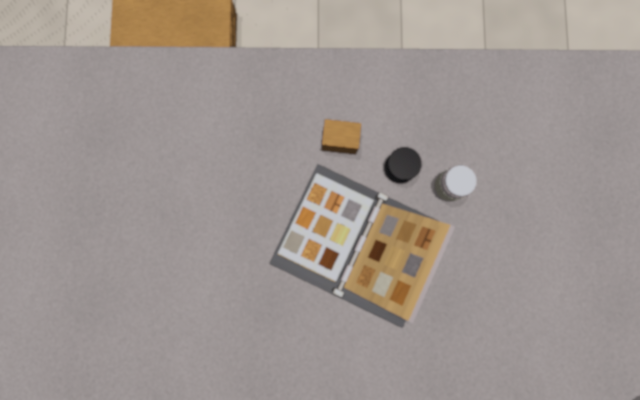

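The scene view shows the leaf raised about 45° on the right, with the can, spool and carton beyond the far end. In the top view the hinge posts are at about (383,197) and (339,293), so the binder yaw is about -0.43. The space on the free-edge side is clear.

```bash
cat > h.py <<'E'
from station import ctrl, ik, readout, vision, workorder
import numpy as np, cv2
def ray(c,uv,z):
    k=vision.calibration(c); R=cv2.Rodrigues(np.array(k["rvec"],float))[0]; t=np.array(k["tvec"],float).ravel()
    d=R.T@np.array([(uv[0]-k["cx"])/k["fx"],(uv[1]-k["cy"])/k["fy"],1]); o=-R.T@t
    return o+d*(z-o[2])/d[2]
A,B=ray("top",(339,293),42),ray("top",(383,197),42)
yaw=np.arctan2(B[1]-A[1],B[0]-A[0])
O=(A+B)/2*[1,1,0]
X=np.array([np.cos(yaw),np.sin(yaw),0]); Y=np.array([-X[1],X[0],0]); Z=np.array([0,0,1.])
H=O+33*Z
def pose(th,al,r=140,gap=0,back=0,s=1,hw=11):
    """TCP pose with the tip corner at radius r on the underside of the leaf at th, tool tilted al"""
    d=-np.cos(th)*Y+np.sin(th)*Z; n=-np.sin(th)*Y-np.cos(th)*Z
    zt=np.sin(al)*Y-np.cos(al)*Z; u=np.cos(al)*Y+np.sin(al)*Z
    yt=s*X; R=np.column_stack([np.cross(yt,zt),yt,zt])
    return H+r*d+(3+gap)*n-hw*u-back*zt, R
def alpha(th,th0=.8): return .95*np.clip((np.pi-th)/(np.pi-th0),0,1)
E
python3 - <<'E'
from h import *
np.set_printoptions(precision=2,suppress=True)
print(A,B,np.linalg.norm(B-A),yaw,O)
for c in ["top","scene"]:
    vision.camera(c)
    e=[np.array(d["point"]) for d in vision.spot_point("edge",c)][:1]
    for p in e: q=p-H; print(c,"edge",q@X,q@Y,q[2],np.arctan2(q[2],-q@Y),np.hypot(q@Y,q[2]))
for s in (1,-1):
    for a in [(.8,.95,140,20,80),(.8,.95,140,20,0),(1.2,alpha(1.2)),(1.6,alpha(1.6)),(2,alpha(2)),(2.6,alpha(2.6)),(3.14,0)]:
        p,R=pose(*a,s=s); q=ik(p,R); print(s,a[0],p,None if q is None else np.array(q))
E
```

```text
[462.02 -22.3   42.  ] [ 638.05 -105.57   42.  ] 194.73382608039088 -0.4418453342557024 [550.04 -63.94   0.  ]
top edge 2.024724060199448 -114.04826231191186 116.30000000000001 0.7951732142095194 162.88860038801567
scene edge 5.438064873675999 -117.52232398250078 116.1 0.7793101047493886 165.19899102067143
1 0.8 [ 470.71 -231.63  154.99] [-1.02  0.35  1.92  0.75  1.54 -0.87]
1 0.8 [ 498.54 -172.81  108.46] [-0.92  0.37  2.    0.82  1.42 -0.89]
1 1.2 [ 523.83 -119.34  154.6 ] [-0.76  0.18  2.03  0.77  1.33 -0.67]
1 1.6 [546.69 -71.02 166.59] [-0.58  0.08  2.03  0.67  1.21 -0.44]
1 2 [569.58 -22.64 156.64] [-0.38  0.06  2.01  0.52  1.1  -0.19]
1 2.6 [596.08  33.4  105.34] [-0.11  0.15  1.96  0.25  0.98  0.19]
1 3.14 [605.2   52.67  36.22] [ 0.05  0.3   1.9  -0.    0.94  0.49]
-1 0.8 [ 470.71 -231.63  154.99] [-1.02  0.35  1.92  0.75  1.54  2.27]
-1 0.8 [ 498.54 -172.81  108.46] [-0.92  0.37  2.    0.82  1.42  2.25]
-1 1.2 [ 523.83 -119.34  154.6 ] [-0.76  0.18  2.03  0.77  1.33  2.47]
-1 1.6 [546.69 -71.02 166.59] None
-1 2 [569.58 -22.64 156.64] None
-1 2.6 [596.08  33.4  105.34] None
-1 3.14 [605.2   52.67  36.22] None
```

Run:
```python
from h import *
np.set_printoptions(precision=2,suppress=True)
ctrl.command_gripper(0)
ctrl.move_pose(*pose(.78,.95,gap=22,back=85))
ctrl.servo_line(pose(.78,.95,gap=22)[0],max_speed=120)
s=readout.get_state();print(s["t"],s["tool_pos"],s["force"],s["grip_width"])
for c in ["scene","top"]:
    im=vision.camera(c); x,y=(200,60) if c=="scene" else (240,120)
    cv2.imwrite(f"pics/{c}1.png",cv2.resize(im[y:y+220,x:x+280,::-1],None,fx=2,fy=2))
```

```text
4.2167 [ 497.49 -176.01  105.02] [ 0.36 -0.2  -0.1 ] 0.005463264043083722
```

View pics/scene1.png

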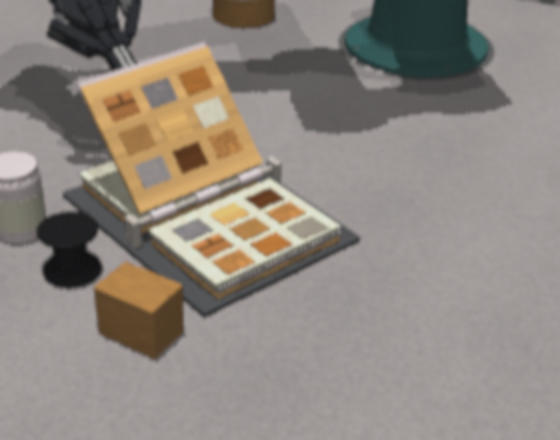

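View pics/top1.png

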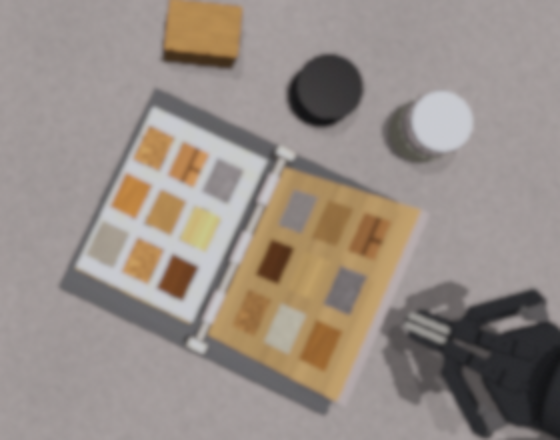

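The closed fingers sit just outside and below the free edge, at (410,320) in the top crop and behind the leaf at (125,55) in the scene crop. They look a bit further out than planned, so I'll check the projection.

Run:
```python
from h import *
np.set_printoptions(precision=1,suppress=True)
def pr(c,p):
    k=vision.calibration(c);K=np.array([[k["fx"],0,k["cx"]],[0,k["fy"],k["cy"]],[0,0,1]])
    return cv2.projectPoints(np.array(p,float).reshape(-1,3),np.array(k["rvec"],float),np.array(k["tvec"],float),K,None)[0][:,0]
s=readout.get_state(); T=np.array(s["tool_pos"]);R=np.array(s["tcp_rot"])
pts=[T,T+11*R[:,0],T-11*R[:,0],T-20*R[:,2]]
print((pr("top",pts)-[240,120])*2)
for th in (.7,.75,.8,.85,.9,1.):
    P=[H+165*(-np.cos(th)*Y+np.sin(th)*Z)+a*X for a in(-85,85)]
    print(th,((pr("top",P)-[240,120])*2).ravel(),((pr("scene",P)-[200,60])*2).ravel())
```

```text
[[382.8 309.4]
 [378.5 306.5]
 [387.1 312.1]
 [403.9 318.4]]
0.7 [353.  409.6 435.7 219. ] [199.   47.7  73.8  88.8]
0.75 [348.5 407.7 431.8 215.8] [201.7  44.4  75.8  85.6]
0.8 [343.4 405.6 427.5 212.4] [204.5  41.4  78.1  82.6]
0.85 [337.9 403.2 422.7 208.8] [207.6  38.7  80.5  79.9]
0.9 [331.9 400.6 417.4 205.1] [210.8  36.2  83.2  77.5]
1.0 [318.5 394.8 405.4 197.1] [217.8  32.3  89.   73.8]
```

Run:
```python
from h import *
np.set_printoptions(precision=1,suppress=True)
print(ctrl.servo_line(pose(.8,.95,r=128,gap=20)[0],max_speed=80,until_force=4))
p0=np.array(readout.get_state()["tool_pos"])
f=ctrl.servo_line(pose(.8,.95,r=128,gap=-15)[0],max_speed=35,until_force=2.5)
s=readout.get_state();T=np.array(s["tool_pos"])
n=-np.sin(.8)*Y-np.cos(.8)*Z
print(f,s["t"],T,"gap",20-(p0-T)@-n if 0 else 20+(T-p0)@n,s["force"])
im=vision.camera("top");cv2.imwrite("pics/top2.png",cv2.resize(im[120:340,240:520,::-1],None,fx=2,fy=2))
```

```text
False
True 5.375 [ 510.3 -147.5  118.6] gap -6.864606773668125 [-0.4 -0.2  1.5]
```

View pics/top2.png

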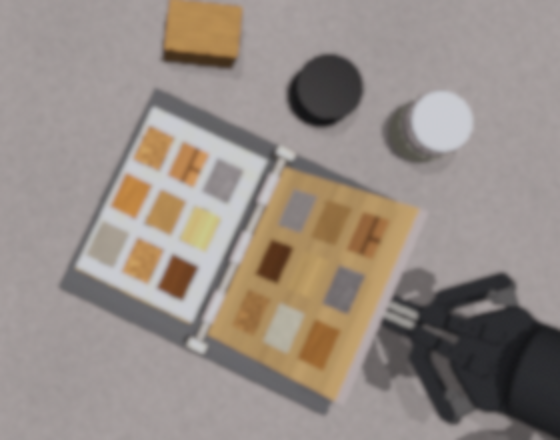

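The fingers are now partly hidden under the free edge at (385,305) in the crop, and the neighbouring objects are clear. Next is the first part of the arc.

Run:
```python
from h import *
np.set_printoptions(precision=1,suppress=True)
for th in (.95,1.1,1.25,1.4):
    p,R=pose(th,alpha(th),r=132); ctrl.servo_line(p,R,max_speed=60)
    s=readout.get_state();print(th,s["t"],np.array(s["tool_pos"])-p,s["force"])
for c in ["scene","top"]:
    im=vision.camera(c); x,y=(200,60) if c=="scene" else (240,120)
    e=[np.array(d["point"])-H for d in vision.spot_point("edge",c)][:1]
    for q in e: print(c,np.arctan2(q[2],-q@Y),np.hypot(q@Y,q[2]))
    cv2.imwrite(f"pics/{c}3.png",cv2.resize(im[y:y+220,x:x+280,::-1],None,fx=2,fy=2))
```

```text
0.95 5.8083 [0.1 0.3 0.3] [ 0.3 -0.7 -0.1]
1.1 6.2833 [0.1 0.3 0.1] [-0.2 -0.5  0.1]
1.25 6.7583 [0.1 0.3 0.1] [-0.7 -0.3 -0.4]
1.4 7.2333 [0.  0.3 0.1] [-0.6 -0.3  0.5]
scene 1.2809061723586685 167.07099023506964
```

View pics/top3.png

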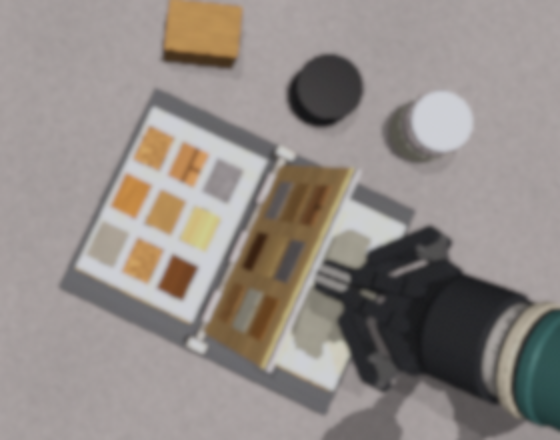

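The leaf is following and now stands at about 1.28 rad, with the fingertips at (320,270) behind its underside. I'll continue over the spine and press down.

Run:
```python
from h import *
np.set_printoptions(precision=1,suppress=True)
for th in np.arange(1.6,3.01,.2):
    p,R=pose(th,alpha(th),r=132); ctrl.servo_line(p,R,max_speed=70)
    s=readout.get_state();print(round(th,2),s["t"],(np.array(s["tool_pos"])-p),s["force"])
p,R=pose(np.pi,0,r=132); p[2]=50
ctrl.servo_line(p,R,max_speed=50)
p[2]=24
f=ctrl.servo_line(p,R,max_speed=25,until_force=15)
s=readout.get_state();print(f,s["t"],s["tool_pos"],s["force"])
im=vision.camera("scene");cv2.imwrite("pics/scene4.png",cv2.resize(im[60:280,200:480,::-1],None,fx=2,fy=2))
```

```text
1.6 7.95 [-0.   0.3  0.1] [ 0.1 -0.8 -0.1]
1.8 8.4667 [-0.2  0.2 -0.1] [-0.5  0.3  0.8]
2.0 8.9833 [-0.3  0.1 -0.2] [-0.5 -0.7  0.2]
2.2 9.5 [-0.3  0.1 -0.2] [-1.3 -0.6 -0.7]
2.4 10.0167 [-0.4  0.  -0.2] [-0.4 -0.2  1.2]
2.6 10.5333 [-0.5 -0.  -0.2] [-0.2 -0.2  0.5]
2.8 11.05 [-0.4 -0.1 -0.1] [0.3 0.6 0.4]
3.0 11.5667 [-0.4 -0.1 -0.1] [ 0.2  0.5 -0.4]
False 13.0083 [601.3  45.3  23.7] [-1.4 -0.1 -0.6]
```

View pics/scene4.png

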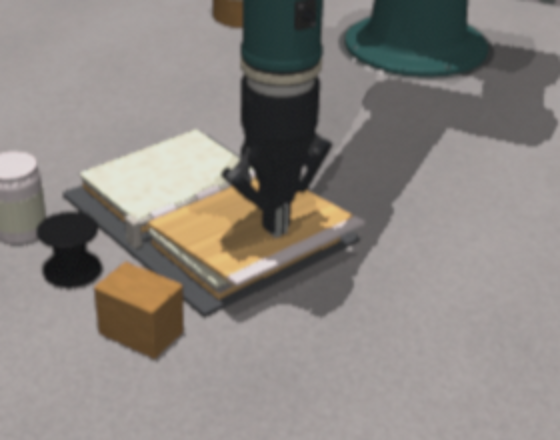

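The leaf is over the spine with a small gap left at (195,265). The real fingertips sit some 15 mm behind the nominal TCP, and no contact force shows yet, so I'll press further down.

Run:
```python
from h import *
np.set_printoptions(precision=1,suppress=True)
p=np.array(readout.get_state()["tool_pos"]); p[2]=3
f=ctrl.servo_line(p,max_speed=15,until_force=20)
s=readout.get_state();print(f,s["t"],s["tool_pos"],s["force"])
ctrl.hold(.3);s=readout.get_state();print(s["tool_pos"],s["force"])
im=vision.camera("scene");cv2.imwrite("pics/scene5.png",cv2.resize(im[60:280,200:480,::-1],None,fx=2,fy=2))
for q in vision.spot_point("edge","scene")[:1]: print(q["point"],(np.array(q["point"])-H)@Y)
```

```text
True 13.9417 [602.   45.5  12.6] [-1.2  0.5  4.6]
[602.   45.5  12.6] [-0.4 -0.6  5.8]
[625.8, 83.2, 34.7] 165.4046682625071
```

View pics/scene5.png

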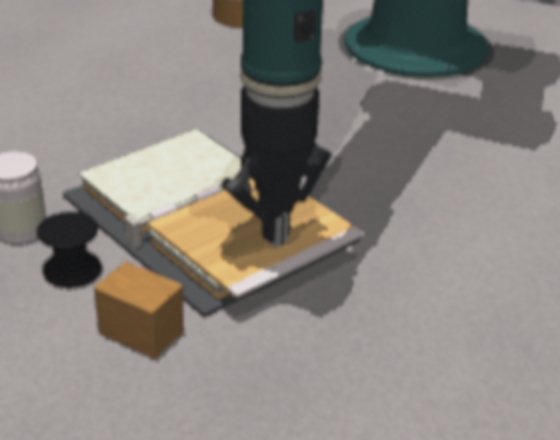

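The leaf is down: the edge is measured at z 34.7, where flat is 36. I'll give one more firm press, withdraw straight up, and check.

Run:
```python
from h import *
np.set_printoptions(precision=1,suppress=True)
p=np.array(readout.get_state()["tool_pos"]); p[2]=3
f=ctrl.servo_line(p,max_speed=10,until_force=20)
s=readout.get_state();print(f,s["t"],s["tool_pos"],s["force"])
ctrl.hold(.3)
p=np.array(s["tool_pos"]);p[2]=60;ctrl.servo_line(p,max_speed=60)
p[2]=230;ctrl.servo_line(p,max_speed=150)
p=p-150*Y-60*X; ctrl.servo_line(p,max_speed=150)
s=readout.get_state();print(s["t"],s["tool_pos"],s["force"])
im=vision.camera("scene");cv2.imwrite("pics/scene6.png",cv2.resize(im[60:280,200:480,::-1],None,fx=2.8,fy=2.7))
for l in ["edge","spool","can","carton"]:
    print(l,[(np.round(q["point"],1)) for q in vision.spot_point(l,"scene")[:1]])
```

```text
True 14.775 [602.1  45.5  12.6] [-1.4 -0.1  5.5]
18.5333 [484.2 -64.1 230.1] [-0.5  0.1  0.9]
edge [array([622.9,  84.8,  36.7])]
spool [array([ 701. , -147.8,    2.4])]
can [array([ 667.5, -240.9,   -2.3])]
carton [array([757.2, -29.7,   3.4])]
```

View pics/scene6.png

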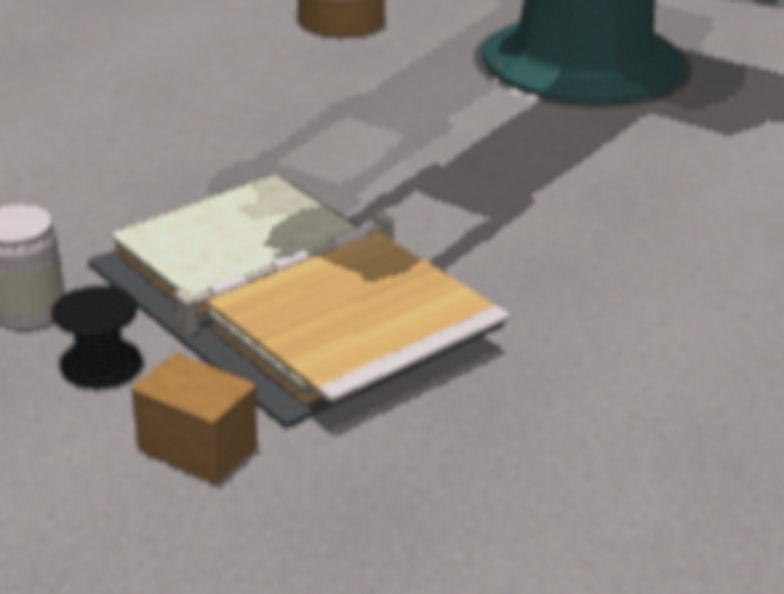

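The leaf lies on the left pile, the hand is clear and the spool, can and carton haven't moved. To remove any residual angle, I'll do one firm press further out (longer lever) and then compare with the projection.

Run:
```python
from h import *
np.set_printoptions(precision=1,suppress=True)
p=H+148*Y; R=np.array(readout.get_state()["tcp_rot"])
p[2]=230;ctrl.servo_line(p,R,max_speed=200)
p[2]=35;ctrl.servo_line(p,R,max_speed=120)
p[2]=2
f=ctrl.servo_line(p,R,max_speed=12,until_force=28)
s=readout.get_state();print(f,s["t"],s["tool_pos"],s["force"])
p=np.array(s["tool_pos"]);p[2]=60;ctrl.servo_line(p,max_speed=60)
p[2]=230;ctrl.servo_line(p,max_speed=150)
p=p-170*Y-60*X; ctrl.servo_line(p,max_speed=150)
k=vision.calibration("scene");K=np.array([[k["fx"],0,k["cx"]],[0,k["fy"],k["cy"]],[0,0,1]])
for th in (3.0,3.07,3.1416):
    P=np.array([H+165*(-np.cos(th)*Y+np.sin(th)*Z)+3*Z+a*X for a in(85,-85)])
    print(th,(cv2.projectPoints(P,np.array(k["rvec"],float),np.array(k["tvec"],float),K,None)[0].ravel()))
E_=0
zs=[]
for i in range(4):
    for c in("scene","top"):
        vision.camera(c); zs+=[(c,np.round(q["point"],1)) for q in vision.spot_point("edge",c)[:1]]
print(zs, readout.get_state()["t"],readout.get_state()["force"])
```

```text
True 23.5583 [613.3  69.9  12.6] [-1.4  0.4  5.9]
3.0 [318.5 197.  382.5 166.5]
3.07 [318.9 202.  382.5 171.3]
3.1416 [319.1 206.9 382.2 175.9]
[('scene', array([621. ,  83.1,  39. ])), ('top', array([621.8,  89.3,  39.7])), ('scene', array([624. ,  83.5,  37.8])), ('top', array([623.2,  87.8,  37.5])), ('scene', array([622.7,  83.2,  36.2])), ('top', array([624.2,  87.8,  40.7])), ('scene', array([621.7,  81.6,  38.5])), ('top', array([626. ,  85.5,  37.7]))] 27.95 [ 0.5  0.2 -0.2]
```

The surface is at the same height at both press radii (12.6) and the seen corners, (318,208) and (381,177), match the projection at 3.14 rad. The leaf is flat.

```bash
python3 -c "
from station import workorder; print(workorder.close_job())"
```

```text
the job is handed in; nothing more can be done
None
```

The leaf was pushed over the spine without gripping and pressed flat on the left pile; the hand is clear, the spool, can and carton were not touched, and the job was handed in at about 28 s.

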